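# Hold the light box's sprung shutter half open

### The job

Someone has left a small amber bottle on the deck of the light box, in the way of its sprung shutter: lift it off and stand it upright in the shallow white spill tray, then let go of it. Then slide the shutter by its upright tab against its spring until it is half way open (its trailing edge level with the two small ridges on the rails beside the middle of the window) and finish while still holding it steadily there with the gripper, for a half-aperture reading. Do not tip the bottle over, and leave the other things on the bench where they are.

Things in the scene. Friction and masses are not known exactly. Their poses are not given: they have to be found in the camera images.
- light_box: fixed grey light box, 130 (x) x 240 (y) x 45 mm, origin at the centre of its underside, z up. On its flat deck two rails (10 mm wide, tops 54 mm above the worktop) run along y at x = +-47 mm, joined by equally high end bars. White window at y = -100 to -30 mm; a small dark ridge on each rail (58 mm high) marks its middle, y = -65. The shutter opens along the box's +y.
- shutter (a joint): shutter travel in m, growing along the box's +y: 0 shut (as it starts), 0.035 half, 0.070 fully open. A spring pushes it shut: about 4 N shut, 9 N half open, 14 N fully open; it snaps back if let go. Steel plate 82 x 129 x 4 mm, just covering the window when shut; half open, its trailing (-y) edge is at the window's middle. The bottle on the deck jams it before half way.
- shutter_tab (a point): point on the shutter's upright black tab, to grip or push it by; moves with it, axes as the light box. The tab is 12 mm thick (box y), 30 mm wide (box x); the point is on its centre lines, 80 mm above the worktop, 20 mm below the tab's top, 30 mm above the plate (a 22 mm long, 40 mm wide foot round the tab is 3 mm high).
- amber_bottle: the same bottle as bottle_mid: origin at the centre of its underside, z up along it.
- bottle_mid (a point): centre (half-way up, 48 mm above its underside) of the small loose amber glass bottle with a black cap that stands on the light box's deck between shutter and end bar: body 48 mm in diameter, 96 mm high in all, shoulder from about 65 mm up, cap 36 mm in diameter; about 0.15 kg.
- spill_tray_in (a point): centre of the inner floor of the shallow white spill tray fixed to the worktop: 140 x 140 mm outside, walls 4 mm thick, floor 4 mm thick (this point is 4 mm above the worktop), rim 18 mm above the worktop; axes along its sides, z up.
- centrifuge: fixed mini centrifuge, 139 x 124 mm, 100 mm high, origin at the centre of its underside; stands on the other side of the light box from the tray. Not to be used.
- vial_1: loose small screw-cap vial, 22 mm in diameter, 50 mm high, origin at the centre of its underside; a bystander.
- vial_2: loose small screw-cap vial with white cap, 22 mm in diameter, 50 mm high, origin at the centre of its underside; a bystander.
Mind the look-alikes: they are no part of the job. What is shaped like the amber_bottle but green is not meant.

How it is judged:
On the way, in this order (a step that is already met when the one before it is completed fails the run):
1. the bottle stands upright in the spill tray, let go, with the shutter still shut (x of bottle_mid in the frame of spill_tray_in between -0.05 and 0.05 m and y of bottle_mid in the frame of spill_tray_in between -0.05 and 0.05 m and z of bottle_mid in the frame of spill_tray_in between 0.04 and 0.056 m and angle between bottle_mid's own z axis and vertical below 0.15 rad and contact force between the fingers and amber_bottle below 0.1 N and linear speed of amber_bottle below 0.03 m/s and value of joint shutter below 0.015 m), for 0.2 s.
2. the gripper holds the shutter half open (value of joint shutter between 0.029 and 0.041 m and velocity of joint shutter between -0.01 and 0.01 m/s and contact force between the fingers and shutter above 3 N), for 0.3 s.
At the end, for the whole second after the job is handed in: The bottle stands upright and still on the tray's floor, not touched by the gripper, and the fingers hold the shutter still, with at least 3 N, at half travel: 35 mm +- 6 mm (all of step 2 and x of bottle_mid in the frame of spill_tray_in between -0.05 and 0.05 m and y of bottle_mid in the frame of spill_tray_in between -0.05 and 0.05 m and z of bottle_mid in the frame of spill_tray_in between 0.04 and 0.056 m and angle between bottle_mid's own z axis and vertical below 0.15 rad and contact force between the fingers and amber_bottle below 0.1 N and linear speed of amber_bottle below 0.03 m/s); the arm keeps its last pose, push and grip.
It fails at once if the bottle is tipped over (angle between bottle_mid's own z axis and vertical above 0.6 rad).
It fails at once if vial 1 is disturbed (moved more than 30 mm) (distance of vial_1 from where it was at the start of the episode above 0.03 m).
It fails at once if vial 2 is disturbed (moved more than 30 mm) (distance of vial_2 from where it was at the start of the episode above 0.03 m).
It also fails if it takes over 53 s, if anything falls off the work surface, if the arm or the gripper's body presses on something with over 40 N, if the wrist force passes 120 N, or if a joint passes its speed limit or range.

### The arm

A 7-joint arm with a two-finger parallel gripper is mounted at the origin on a cart in front of the work surface, level with it; the furniture and walls round the work are solid. World frame = base frame: x ahead of the robot, y to its left, z up, the work surface at z = 0. Lengths are in m, angles in rad, forces in N, time in s.
With the tool pointing down it reaches from about 0.425 to 0.825 m from the base axis. Payload 3.6 kg.
Tool frame: the origin (TCP) lies where the fingers leave the gripper's body, on its centre line; the fingertips stand 73 mm ahead of it and the grasp point (between the pads) lies 54 mm ahead of it; x points along the fingers, y is the direction in which the jaws open and shut, and the axes are right-handed (so a half turn about x gives the same grasp; the last joint's range is limited). The gripper opens to 85 mm and grips with 20 to 120 N. Pads are 22 mm wide; open, the fingers measure 114 mm over their backs; the gripper's body (76 mm by 85 mm) begins 54 mm behind the grasp point. The pads swing forward as they close: fully open they stand 13 mm farther back than shut.
Start: joints at [-1.331, 0.615, -0.013, 1.423, 0.008, 1.103, -0.04], TCP at [0.171, 0.627, 0.304] pointing down, gripper open.
Joint ranges: [-3.12, 3.12], [-0.3, 2.06], [-1.34, 1.32], [0.26, 2.42], [-1.36, 4.5], [0.01, 1.98], [-2.84, 2.84]. Speed limits (rad/s): [2.79, 2.79, 3.14, 3.14, 3.14, 3.14, 3.14].

### API

Orientations are given as a unit quaternion [x, y, z, w].
In Python, from station import arm, snapshot, camera_info, ticket gives the robot as it stands. Calls block until the motion is done:
- arm.movep(position, orientation): joint-space move of the TCP to a pose.
- arm.line_to(position, velocity=0.15, ori=None): straight line of the TCP; ori=None keeps the orientation; velocity is the mean speed in m/s.
- arm.move_j(angles): joint-space move.
- arm.move_gripper(opening, effort=None): opening from 0.0 (shut) to 1.0 (fully open); effort is the grip in N (None keeps the last); returns when the fingers have stopped.
- arm.pause(seconds).
- arm.ik(position, orientation): joint angles nearest the present ones, or None.
- snapshot(name): name is "side" or "top" or "wrist"; returns the picture (384x512x3 uint8, blue, green, red); there is no depth.
- camera_info(name): a dict with "fx", "fy", "cx", "cy" (pixels), "dist_coeffs" ([k1, k2, p1, p2, k3] as OpenCV has them; the pictures are not rectified), "R" (3x3) and "t" (3): a world point X has camera coordinates R X + t; the wrist camera has in their place "T_tool_cam" (4x4, takes a point from camera to tool coordinates, whose origin is the TCP and whose axes are the tool frame's). Camera axes: x right, y down, z forward; pixel columns grow to the right and rows downward; lengths in m; the calibration is good to about 2 mm. A picture is of the moment at which its call begins: read the wrist's pose just before it. camera_info takes no time and is no camera call.
A pose or a line that the arm cannot do raises arm.MotionError and nothing moves.
- ticket.finish_job(): hands the job in, once; it reports no verdict.
Readings, each from a call of its own:
- arm.read_time(): time.
- arm.read_joint_positions(): joint angles.
- arm.read_dq(): joint speeds.
- arm.read_effort(): joint torques, N m.
- arm.read_tool_pos(): TCP position.
- arm.read_eef_rot(): TCP orientation.
- arm.read_ft_force(): force on the tool from outside, world axes, zero at the start.
- arm.read_wrist_torque(): the same for the moment, N m.
- arm.read_opening(): opening from 0.0 (shut) to 1.0 (fully open).
Only numpy, scipy, OpenCV 4.12 (cv2) and the standard library are available. Lean on these libraries where they do the work, as an engineer would, in place of code of your own. Each camera call takes 0.05 s, during which the arm holds its last target.

## Working session

There is one attempt and no reset: what is moved stays moved. The work goes in short steps, each a Python script; the robot and the scene stay as the last script left them, time stands still between calls to the robot, and variables do not carry over. Pictures are saved under pics/ and viewed, and the job is handed in when it is done.

```bash
ls; mkdir -p pics; python3 - <<'E'
from station import arm, snapshot, camera_info
import cv2, numpy as np
for n in ["top","side","wrist"]:
    cv2.imwrite(f"pics/{n}0.png", snapshot(n))
    print(n, camera_info(n))
print(arm.read_time(), arm.read_tool_pos(), arm.read_eef_rot(), arm.read_opening())
E
```

```text
pics
top {'fx': 389.98777462690475, 'fy': 389.98777462690475, 'cx': 256.7337480798541, 'cy': 184.80497654612475, 'dist_coeffs': array([-0.05325777,  0.        ,  0.        ,  0.        ,  0.        ]), 'R': array([[-0.00534512, -0.99997619,  0.0043634 ],
       [-0.98800431,  0.00460758, -0.15435756],
       [ 0.15433378, -0.00513612, -0.98800542]]), 't': array([-4.27686712e-04,  4.82402484e-01,  1.05425298e+00])}
side {'fx': 481.0395523195926, 'fy': 481.0395523195926, 'cx': 250.62978576705336, 'cy': 203.5973802605731, 'dist_coeffs': array([-0.09273143,  0.        ,  0.        ,  0.        ,  0.        ]), 'R': array([[ 0.94579421, -0.32422542, -0.01873997],
       [-0.22228433, -0.60419481, -0.76520475],
       [ 0.23677624,  0.72789182, -0.64351419]]), 't': array([-0.44230516,  0.17362333,  1.25984695])}
wrist {'fx': 296.67719167349964, 'fy': 296.67719167349964, 'cx': 250.27579597089772, 'cy': 189.5702711084827, 'dist_coeffs': array([-0.02237252,  0.        ,  0.        ,  0.        ,  0.        ]), 'T_tool_cam': array([[ 6.22622671e-04, -3.24901656e-01,  9.45747602e-01,
        -6.99229476e-02],
       [ 9.99999774e-01,  4.40841288e-04, -5.06892605e-04,
         3.24592846e-04],
       [-2.52234344e-04,  9.45747704e-01,  3.24901857e-01,
        -8.29721889e-02],
       [ 0.00000000e+00,  0.00000000e+00,  0.00000000e+00,
         1.00000000e+00]])}
0.15 [0.17061852 0.62674279 0.30299542] [ 0.09297309  0.70096749 -0.0943842   0.70077971] 1.0016687415742682
```

View pics/top0.png

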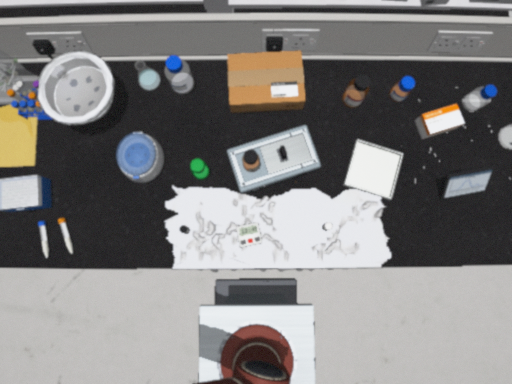

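View pics/side0.png

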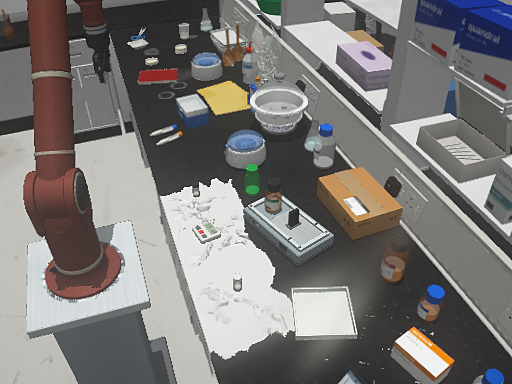

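View pics/wrist0.png

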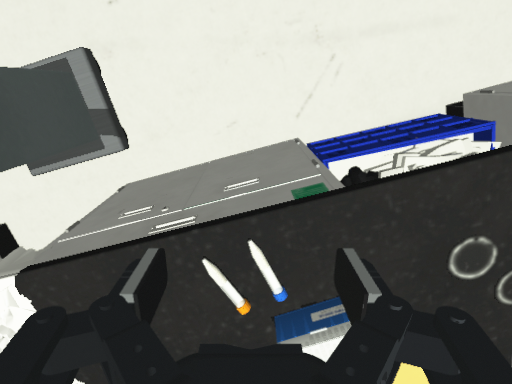

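```bash
python3 - <<'E'
import cv2, numpy as np
t=cv2.imread("pics/top0.png"); s=cv2.imread("pics/side0.png")
a=cv2.resize(t[115:215,170:420],None,fx=3.2,fy=3.2,interpolation=cv2.INTER_CUBIC)
b=cv2.resize(s[155:350,185:385],None,fx=3,fy=3,interpolation=cv2.INTER_CUBIC)
cv2.imwrite("pics/tc.png",a);cv2.imwrite("pics/sc.png",b)
E
```

```text
(no output)
```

View pics/tc.png

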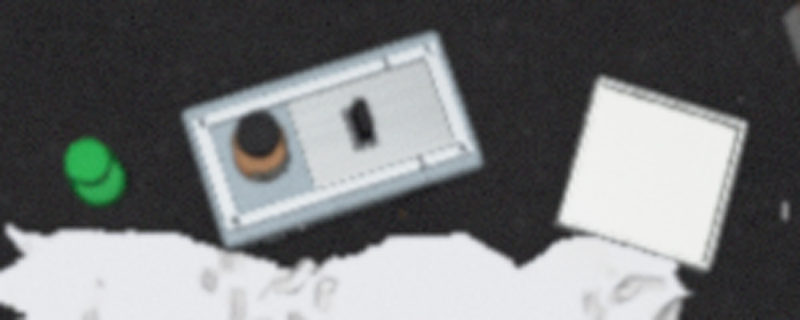

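View pics/sc.png

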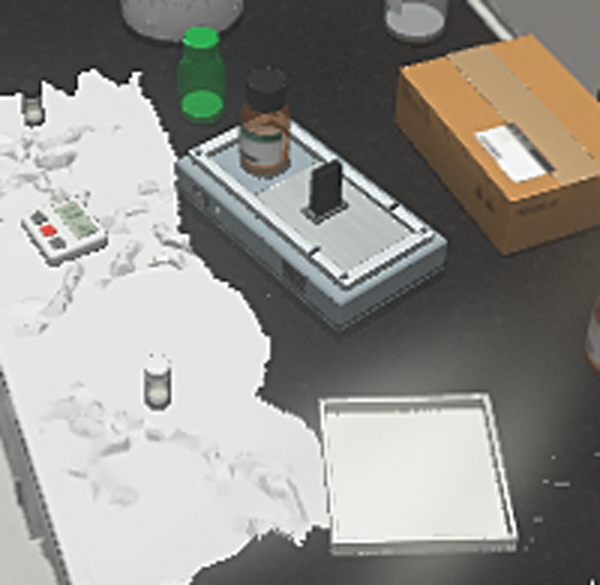

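```bash
cat > h.py <<'E'
import cv2, numpy as np
from station import arm, snapshot, camera_info
from scipy.spatial.transform import Rotation as Rot
def cam(n, pose=None):
    c=camera_info(n); K=np.array([[c["fx"],0,c["cx"]],[0,c["fy"],c["cy"]],[0,0,1]]); d=np.array(c["dist_coeffs"])
    if n=="wrist":
        p,q=pose; T=np.eye(4); T[:3,:3]=Rot.from_quat(q).as_matrix(); T[:3,3]=p
        M=np.linalg.inv(T@np.array(c["T_tool_cam"])); R,t=M[:3,:3],M[:3,3]
    else: R,t=np.array(c["R"]),np.array(c["t"])
    return K,d,R,t
def rays(c,uv):
    K,d,R,t=c
    n=cv2.undistortPoints(np.array(uv,float).reshape(-1,1,2),K,d)[:,0]
    D=np.c_[n,np.ones(len(n))]@R; return -R.T@t, D/np.linalg.norm(D,axis=1)[:,None]
def plane(c,uv,z):
    o,D=rays(c,uv); return o+D*((z-o[2])/D[:,2])[:,None]
def proj(c,X):
    K,d,R,t=c; return cv2.projectPoints(np.array(X,float).reshape(-1,3),cv2.Rodrigues(R)[0],t,K,d)[0][:,0]
def tri(c1,uv1,c2,uv2):
    A=np.zeros((3,3));b=np.zeros(3);L=[]
    for c,uv in((c1,uv1),(c2,uv2)):
        o,D=rays(c,[uv]);P=np.eye(3)-np.outer(D[0],D[0]);A+=P;b+=P@o;L.append((o,D[0]))
    X=np.linalg.solve(A,b)
    return X,[np.linalg.norm(np.cross(X-o,D)) for o,D in L]
E
python3 - <<'E'
from h import *
T=cam("top");S=cam("side")
tc=lambda L:[(170+(x+.5)/3.2-.5,115+(y+.5)/3.2-.5) for x,y in L]
sc=lambda L:[(185+(x+.5)/3-.5,155+(y+.5)/3-.5) for x,y in L]
np.set_printoptions(precision=4,suppress=True)
B=plane(T,tc([(183,112),(436,32),(483,160),(230,245)]),.045); print("box",B,B.mean(0),[np.linalg.norm(B[i]-B[i-1]) for i in range(4)])
Y=plane(T,tc([(600,75),(747,122),(710,270),(557,222)]),.018); print("tray",Y,Y.mean(0),[np.linalg.norm(Y[i]-Y[i-1]) for i in range(4)])
print("traycornersS",plane(S,sc([(319,398),(490,394),(517,547),(331,550)]),.018))
for n,a,b in [("cap",(257,132),(266,80)),("tabtop",(361,100),(327,167)),("traycornerL",(557,222),(319,398)),("traycornerT",(600,75),(490,394)),("boxcR",(483,160),(344,296))]:
    print(n,tri(T,tc([a])[0],S,sc([b])[0]))
print("vials",plane(T,[(185,230),(327,227)],.05),"green",plane(T,[(198,164)],.096), "centri",plane(T,[(140,157)],.1))
E
```

```text
box [[ 0.582   0.081   0.045 ]
 [ 0.6544 -0.1442  0.045 ]
 [ 0.5377 -0.1825  0.045 ]
 [ 0.4634  0.0394  0.045 ]] [ 0.5594 -0.0516  0.045 ] [np.float64(0.12560077396340075), np.float64(0.23653204704018402), np.float64(0.12290253826469046), np.float64(0.23401615008550675)]
tray [[ 0.6221 -0.297   0.018 ]
 [ 0.5779 -0.4301  0.018 ]
 [ 0.4425 -0.3878  0.018 ]
 [ 0.4865 -0.2518  0.018 ]] [ 0.5323 -0.3417  0.018 ] [np.float64(0.1429346577123073), np.float64(0.14032204033658244), np.float64(0.14189887551463662), np.float64(0.1428890244929546)]
traycornersS [[ 0.4856 -0.2546  0.018 ]
 [ 0.6191 -0.2991  0.018 ]
 [ 0.5692 -0.4389  0.018 ]
 [ 0.4379 -0.3934  0.018 ]]
cap (array([0.5415, 0.0148, 0.1374]), [np.float64(0.0005794122810259249), np.float64(0.0005794122810260292)])
tabtop (array([ 0.5728, -0.0711,  0.0956]), [np.float64(0.006156742175119901), np.float64(0.006156742175119801)])
traycornerL (array([ 0.4868, -0.2525,  0.0151]), [np.float64(0.00016783893391811218), np.float64(0.00016783893391818241)])
traycornerT (array([ 0.6216, -0.2973,  0.0155]), [np.float64(0.0011987717339688808), np.float64(0.0011987717339688006)])
boxcR (array([ 0.5372, -0.1819,  0.0488]), [np.float64(0.0002940230424184551), np.float64(0.00029402304241821486)])
vials [[ 0.3568  0.1932  0.05  ]
 [ 0.363  -0.1939  0.05  ]] green [[0.5302 0.1541 0.096 ]] centri [[0.5494 0.3096 0.1   ]]
```

```bash
cat >> h.py <<'E'
YAW=0.317; BC=np.array([0.5594,-0.0516]); BX=np.array([np.cos(YAW),np.sin(YAW),0]); BY=np.array([-np.sin(YAW),np.cos(YAW),0])
def down(y):
    x=np.array([0,0,-1.]); y=np.array(y)/np.linalg.norm(y); return Rot.from_matrix(np.c_[x,y,np.cross(x,y)]).as_quat()
np.set_printoptions(precision=4,suppress=True)
E
python3 - <<'E'
from h import *
for p,n in (([.5415,.0148,.30],"b"),([.5415,.0148,.147],"bg"),([.532,-.342,.106],"tr"),([.573,-.071,.134],"tab")):
  for s,v in (("x",BX),("-x",-BX),("y",BY),("-y",-BY)): print(n,s,arm.ik(p,down(v)))
E
```

```text
b x [-0.3246  0.4709  0.3853  1.7535 -0.21    0.9577  0.4612]
b -x [-0.7234  0.6866  1.1351  1.7646 -0.6822  1.1467 -2.1964]
b y [-0.133   0.4509  0.0965  1.7475 -0.0518  0.9456  1.8721]
b -y [-0.5381  0.536   0.7362  1.7598 -0.4174  1.0084 -0.8979]
bg x [-0.2138  0.6685  0.2262  1.9056 -0.2508  0.5947  0.491 ]
bg -x [-0.6885  0.9662  1.1306  1.9196 -1.0628  1.0195 -1.8793]
bg y [ 0.011   0.6602 -0.1209  1.8983  0.1332  0.5907  1.6923]
bg -y [-0.4303  0.7303  0.58    1.9123 -0.6172  0.6837 -0.7269]
tr x [ 0.3852  0.8338  0.2607  1.6611 -0.3057  0.6869  1.1189]
tr -x [-0.017   1.1286  1.1297  1.6746 -1.1299  1.1284 -1.3685]
tr y [ 0.642   0.8247 -0.1798  1.6519  0.2094  0.6839  2.2438]
tr -y [ 0.2559  0.8738  0.4935  1.6656 -0.5633  0.748  -0.2318]
tab x [-0.0499  0.7266  0.2172  1.8116 -0.2455  0.6296  0.6304]
tab -x [-0.5106  1.0273  1.1303  1.8259 -1.0854  1.066  -1.7614]
tab y [ 0.1478  0.7179 -0.0995  1.805   0.112   0.6241  1.8695]
tab -y [-0.2387  0.7794  0.535   1.8178 -0.5842  0.7071 -0.6277]
```

```bash
python3 - <<'E'
from h import *
arm.movep([.5415,.0148,.30],down(BX))
p,q=arm.read_tool_pos(),arm.read_eef_rot(); im=snapshot("wrist"); cv2.imwrite("pics/w1.png",im)
np.savez("pics/w1.npz",p=p,q=q); print(p,q,arm.read_time())
c=cam("wrist",(p,q)); print(proj(c,[[.5415,.0148,.141],[.5728,-.0711,.1]]))
E
```

```text
[0.5416 0.0163 0.2999] [ 0.4143  0.5734 -0.4139  0.573 ] 2.7333
[[248.6164 196.8669]
 [251.5732 264.5785]]
```

View pics/w1.png

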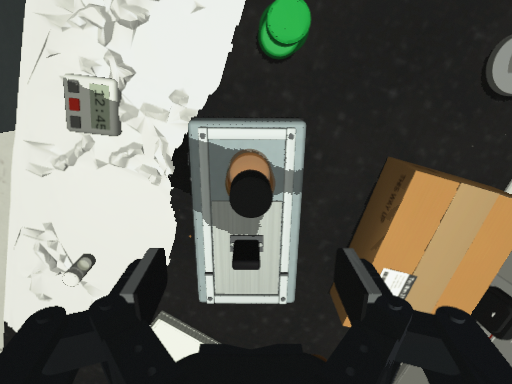

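```bash
python3 - <<'E'
from h import *
im=cv2.imread("pics/w1.png"); a=cv2.resize(im[110:310,180:315],None,fx=3,fy=3,interpolation=cv2.INTER_CUBIC)
cv2.imwrite("pics/w1c.png",a)
def dark(im,roi,th=60):
    x,y,w,h=roi; m=(im[y:y+h,x:x+w].max(2)<th).astype(np.uint8)
    cs,_=cv2.findContours(m,cv2.RETR_EXTERNAL,cv2.CHAIN_APPROX_NONE); 
    for c in sorted(cs,key=cv2.contourArea)[-2:]:
        if cv2.contourArea(c)>15: print(roi,cv2.contourArea(c),np.array(cv2.minEnclosingCircle(c)[0])+(x,y),cv2.minEnclosingCircle(c)[1],np.array(cv2.boundingRect(c))+(x,y,0,0))
for th in (40,60):
    dark(im,(222,160,60,65),th); dark(im,(225,230,45,45),th)
    dark(cv2.imread("pics/top0.png"),(240,145,25,30),th); dark(cv2.imread("pics/top0.png"),(272,140,25,30),th)
    dark(cv2.imread("pics/side0.png"),(262,174,25,25),th);dark(cv2.imread("pics/side0.png"),(280,200,30,35),th)
E
```

```text
(222, 160, 60, 65) 1541.5 [250.5    193.5435] 23.67593765258789 [230 170  42  48]
(225, 230, 45, 45) 681.0 [245.5 254. ] 18.117769241333008 [233 240  26  29]
(222, 160, 60, 65) 1593.0 [250.0833 193.5   ] 23.852218627929688 [229 170  44  48]
(225, 230, 45, 45) 730.0 [245.5    254.4286] 18.450944900512695 [232 240  28  30]
(240, 145, 25, 30) 103.5 [249.9565 156.9783] 6.359120845794678 [245 151  12  13]
(272, 140, 25, 30) 34.5 [283.  152.5] 5.590270042419434 [280 147   6  12]
(262, 174, 25, 25) 396.5 [274.  185.5] 16.620868682861328 [262 174  25  24]
(280, 200, 30, 35) 125.5 [293.5 217.5] 9.192488670349121 [288 209  11  18]
(280, 200, 30, 35) 132.5 [299.5 207.5] 12.103818893432617 [290 200  20  16]
```

View pics/w1c.png

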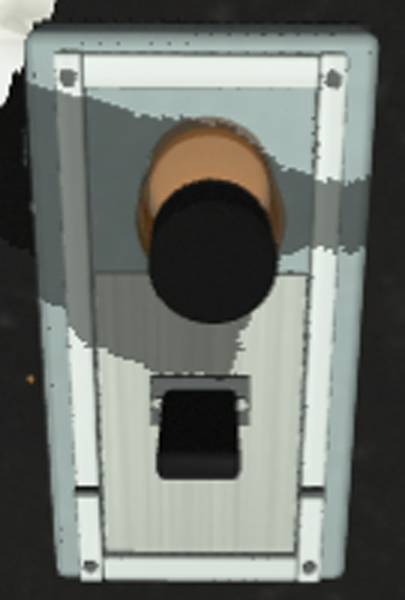

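```bash
python3 - <<'E'
from h import *
d=np.load("pics/w1.npz");W=cam("wrist",(d["p"],d["q"]));T=cam("top");S=cam("side")
wc=lambda L:[(180+(x+.5)/3-.5,110+(y+.5)/3-.5) for x,y in L]
def bf(P): P=np.atleast_2d(P); r=P[:,:2]-BC; return np.c_[r@BX[:2],r@BY[:2],P[:,2]]
cap=wc([(213,258)])[0]
X,e=tri(W,cap,S,(185+266.5/3-.5,155+80.5/3-.5)); print("cap W+S",X,e); print("cap W plane .141",plane(W,[cap],.141))
X,e=tri(W,cap,T,(170+257/3.2-.5,115+132/3.2-.5)); print("cap W+T",X,e)
for n,L,z in (("tabtop",[(158,455),(240,455),(240,478),(158,478)],.1),("foot+y edge",[(151,376),(250,376)],.052),("ridges",[(88,491),(312,491)],.058),("plate -y edge",[(106,553),(296,553)],.049),("plate +y edge",[(96,273),(309,273)],.049),("deck outer",[(28,28),(376,36),(344,578),(60,577)],.045)):
    P=plane(W,wc(L),z); print(n,P.mean(0)); print(bf(P))
X,e=tri(W,wc([(199,466)])[0],S,(185+327.5/3-.5,155+167.5/3-.5)); print("tabtop W+S",X,e,bf(X))
# predicted plate/ridge in top
E
```

```text
cap W+S [0.5422 0.0153 0.137 ] [np.float64(0.0010836022479777728), np.float64(0.0010836022479780493)]
cap W plane .141 [[0.5428 0.0163 0.141 ]]
cap W+T [0.5429 0.015  0.1367] [np.float64(0.00033814031950088767), np.float64(0.00033814031950076055)]
tabtop [ 0.5675 -0.0737  0.1   ]
[[-0.0136 -0.0188  0.1   ]
 [ 0.0151 -0.0187  0.1   ]
 [ 0.0153 -0.0281  0.1   ]
 [-0.0137 -0.0282  0.1   ]]
foot+y edge [ 0.5641 -0.0637  0.052 ]
[[-0.019  -0.0131  0.052 ]
 [ 0.0205 -0.013   0.052 ]]
ridges [ 0.5794 -0.1111  0.058 ]
[[-0.0456 -0.0629  0.058 ]
 [ 0.0466 -0.0626  0.058 ]]
plate -y edge [ 0.5915 -0.147   0.049 ]
[[-0.0406 -0.1008  0.049 ]
 [ 0.0421 -0.1006  0.049 ]]
plate +y edge [ 0.5515 -0.0228  0.049 ]
[[-0.0396  0.0297  0.049 ]
 [ 0.0426  0.0299  0.049 ]]
deck outer [ 0.5601 -0.0495  0.045 ]
[[-0.0609  0.1219  0.045 ]
 [ 0.0637  0.1194  0.045 ]
 [ 0.0644 -0.1172  0.045 ]
 [-0.0621 -0.1171  0.045 ]]
tabtop W+S [ 0.5664 -0.0742  0.0981] [np.float64(0.001344047945631925), np.float64(0.0013440479456320448)] [[-0.0004 -0.0236  0.0981]]
```

```bash
python3 - <<'E'
from h import *
arm.line_to([.5425,.0158,.148],velocity=.12)
print(arm.read_tool_pos(),arm.read_ft_force())
arm.move_gripper(0.3,effort=35)
print(arm.read_opening(),arm.read_ft_force(),arm.read_tool_pos(),arm.read_time())
cv2.imwrite("pics/s2.png",cv2.resize(snapshot("side")[130:300,180:400],None,fx=3,fy=3)); cv2.imwrite("pics/w2.png",snapshot("wrist"))
E
```

```text
[0.543  0.0157 0.1487] [ 0.5358 -0.6747 -0.5712]
0.5431285628970426 [-1.7699  0.3514  5.2649] [0.5424 0.0158 0.1486] 4.6
```

View pics/s2.png

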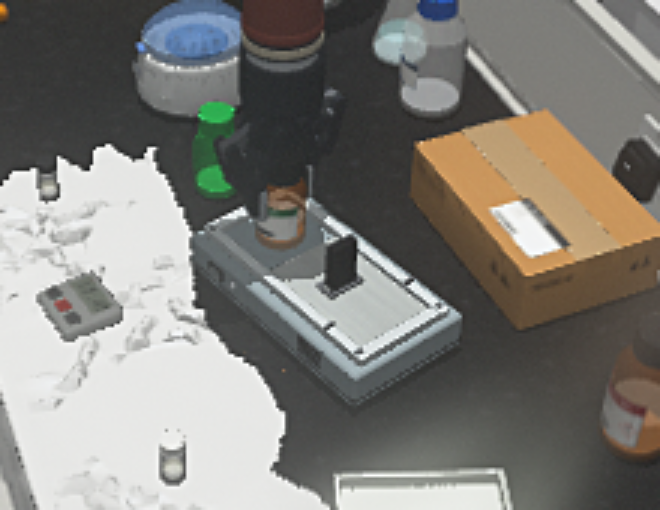

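View pics/w2.png

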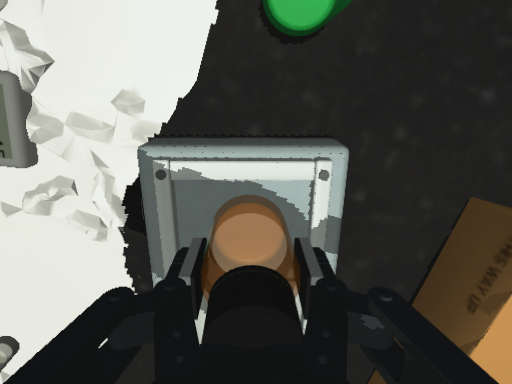

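```bash
python3 - <<'E'
from h import *
arm.line_to([.5425,.0158,.27],velocity=.12)
print(arm.read_ft_force(),arm.read_opening())
arm.line_to([.532,-.342,.25],velocity=.2)
cv2.imwrite("pics/w3.png",snapshot("wrist")); cv2.imwrite("pics/s3.png",snapshot("side"))
f0=arm.read_ft_force(); print(f0,arm.read_opening(),arm.read_tool_pos(),arm.read_time())
E
```

```text
[-0.6152  0.448  -1.2024] 0.5434633356440892
[-0.7391 -1.0164 -0.633 ] 0.5404098450973662 [ 0.5325 -0.3409  0.2501] 7.9083
```

View pics/w3.png

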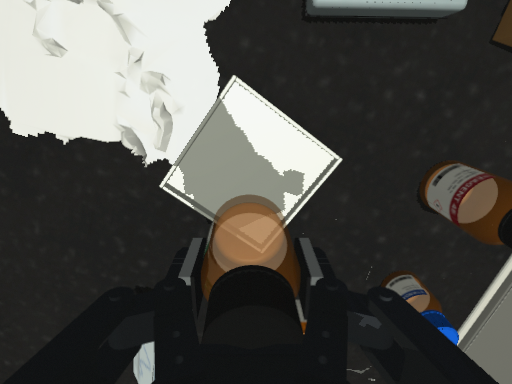

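View pics/s3.png

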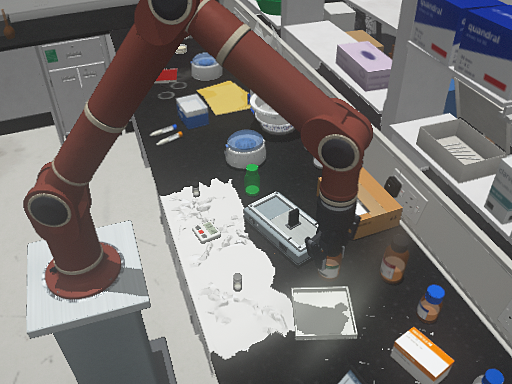

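```bash
python3 - <<'E'
from h import *
W=cam("wrist",(arm.read_tool_pos(),arm.read_eef_rot()))
P=plane(W,[(234,76),(342,160),(161,185)],.018); print(P,"centre",(P[1]+P[2])/2)
T=cam("top");a=[170+557.5/3.2-.5,115+222.5/3.2-.5]
print(tri(W,(234,76),T,a))
arm.line_to([.532,-.342,.116],velocity=.12); print(arm.read_ft_force())
z=.116
while z>.104:
    z-=.0015; arm.line_to([.532,-.342,z],velocity=.02); f=arm.read_ft_force(); print(z,arm.read_tool_pos()[2],f[2])
    if f[2]>1.5: break
print(arm.read_time())
E
```

```text
[[ 0.489  -0.2558  0.018 ]
 [ 0.6203 -0.2988  0.018 ]
 [ 0.447  -0.3849  0.018 ]] centre [ 0.5337 -0.3419  0.018 ]
(array([ 0.4884, -0.2553,  0.004 ]), [np.float64(0.00039286591652103604), np.float64(0.0003928659165210492)])
[ 0.0244 -0.7325 -1.4176]
0.1145 0.11489757310542824 -1.891386313396556
0.113 0.11294705895238945 -0.9885471087152844
0.1115 0.11134113562102133 -1.0269962076663697
0.11 0.10985641844613842 -0.9744640646269576
0.1085 0.1083651651946573 -1.8336149836219517
0.107 0.107646404976401 3.0089365818657963
10.675
```

```bash
python3 - <<'E'
from h import *
arm.move_gripper(1.0); print(arm.read_opening(),arm.read_ft_force())
arm.line_to([.532,-.342,.27],velocity=.15)
arm.pause(.2)
t=snapshot("top");s=snapshot("side");print(arm.read_time())
cv2.imwrite("pics/w4.png",snapshot("wrist")); cv2.imwrite("pics/s4.png",cv2.resize(s[150:350,180:400],None,fx=3,fy=3))
E
```

```text
0.9967269509185132 [ 0.6281 -0.2324 -0.1194]
12.6833
```

View pics/s4.png

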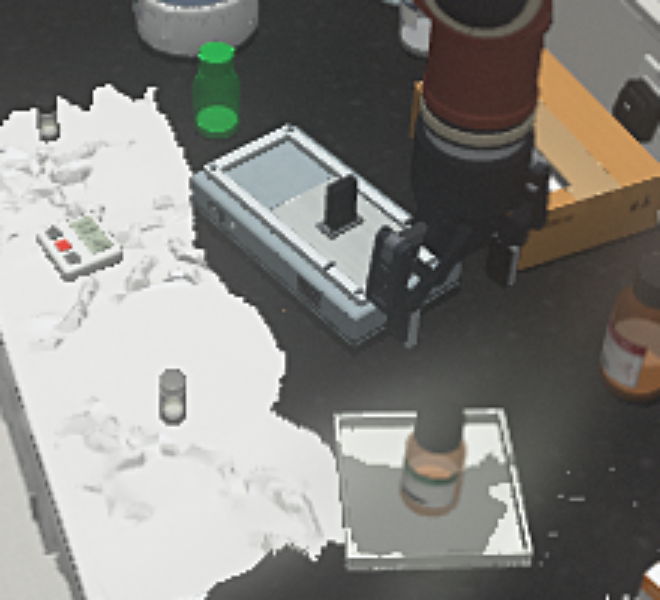

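View pics/w4.png

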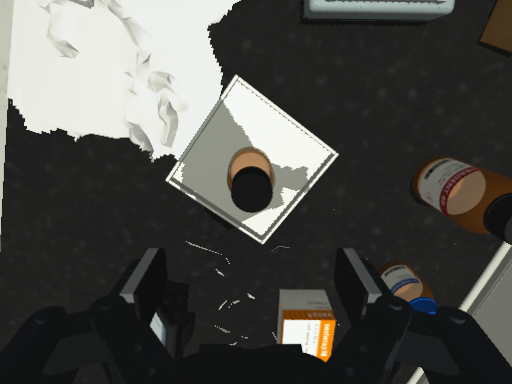

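```bash
python3 - <<'E'
from h import *
arm.movep([.567,-.0738,.25],down(BY))
p,q=arm.read_tool_pos(),arm.read_eef_rot(); im=snapshot("wrist"); cv2.imwrite("pics/w5.png",im); np.savez("pics/w5.npz",p=p,q=q); print(p,arm.read_time())
print(proj(cam("wrist",(p,q)),[[.567,-.0738,.1]]))
E
```

```text
[ 0.567  -0.0758  0.2501] 13.8333
[[253.3211 199.1705]]
```

View pics/w5.png

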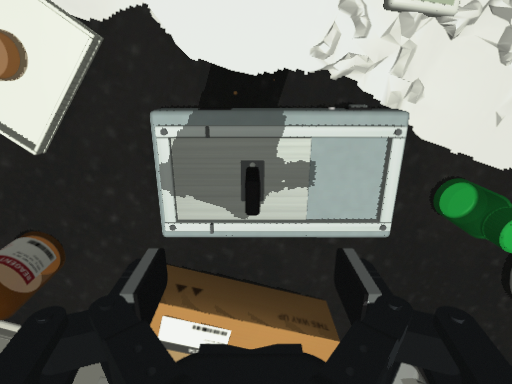

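```bash
python3 - <<'E'
from h import *
arm.line_to([.567,-.0738,.134],velocity=.12)
print(arm.read_tool_pos(),arm.read_ft_force())
arm.move_gripper(0.0,effort=60)
p=arm.read_tool_pos();print(arm.read_opening(),arm.read_ft_force(),p,arm.read_time())
im=snapshot("wrist"); cv2.imwrite("pics/w6.png",im); np.savez("pics/w6.npz",p=p,q=arm.read_eef_rot())
cv2.imwrite("pics/s6.png",cv2.resize(snapshot("side")[150:350,180:400],None,fx=3,fy=3))
E
```

```text
[ 0.5675 -0.0739  0.1347] [ 0.795  -0.1784  0.67  ]
0.13005003871076376 [ 0.6989 -1.1493  0.7486] [ 0.5672 -0.0744  0.1342] 15.6083
```

View pics/w6.png

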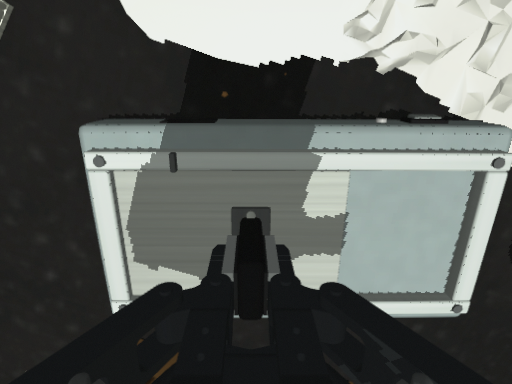

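View pics/s6.png

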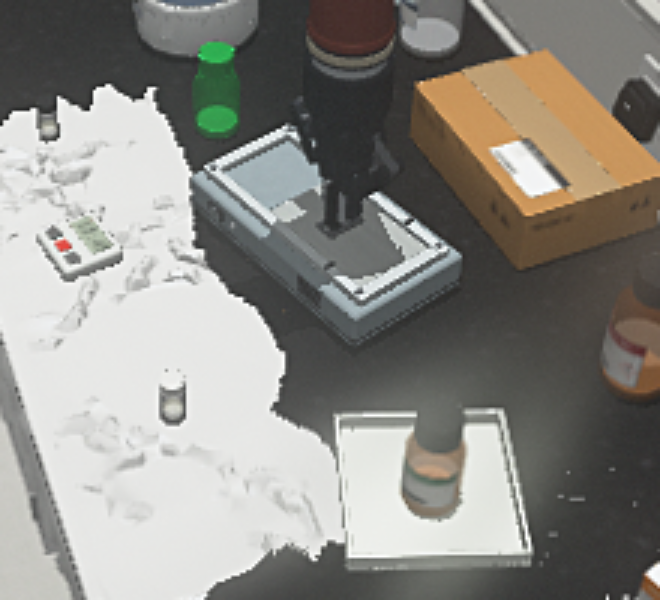

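```bash
python3 - <<'E'
from h import *
d=np.load("pics/w6.npz"); p0=d["p"]
arm.line_to(list(p0+.035*BY),velocity=.03); arm.pause(.3)
p=arm.read_tool_pos();q=arm.read_eef_rot();print(arm.read_opening(),arm.read_ft_force(),(p-p0)@BY,(p-p0)@BX,arm.read_time())
im=snapshot("wrist"); cv2.imwrite("pics/w7.png",im); np.savez("pics/w7.npz",p=p,q=q)
s=snapshot("side");cv2.imwrite("pics/s7.png",cv2.resize(s[150:350,180:400],None,fx=3,fy=3))
E
```

```text
0.13161014455606235 [ 3.4509 -8.0539 -0.9506] 0.03164640012359322 7.451409673956896e-05 17.3083
```

View pics/w7.png

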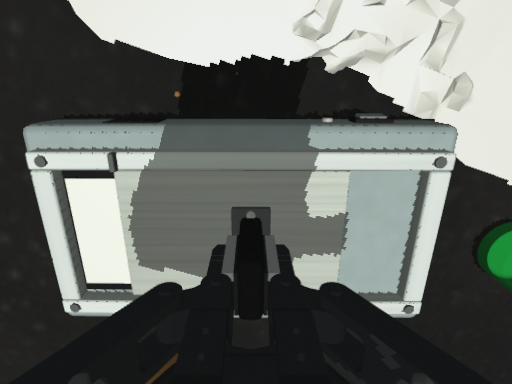

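View pics/s7.png

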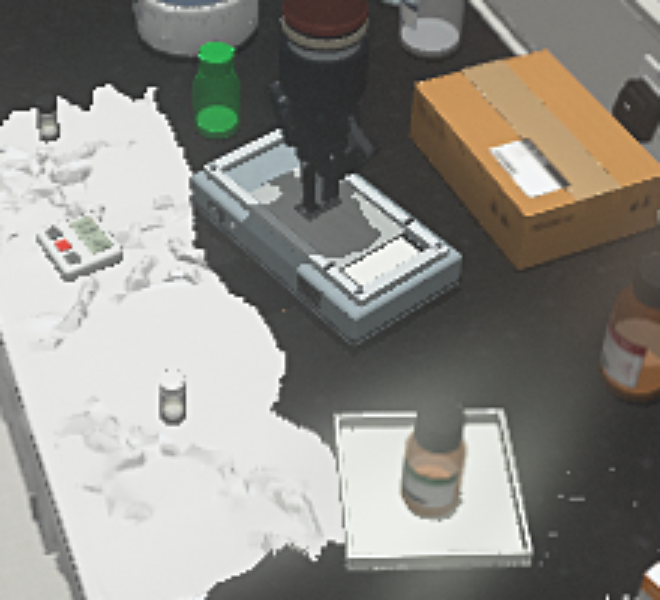

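```bash
python3 - <<'E'
from h import *
p0=np.load("pics/w6.npz")["p"]
arm.line_to(list(p0+.0386*BY),velocity=.02); arm.pause(.5)
p=arm.read_tool_pos();q=arm.read_eef_rot();print(arm.read_opening(),arm.read_ft_force(),(p-p0)@BY,arm.read_time())
im=snapshot("wrist"); np.savez("pics/w8.npz",p=p,q=q); cv2.imwrite("pics/w8.png",im)
cv2.imwrite("pics/w8c.png",cv2.resize(im[130:320,20:220],None,fx=3,fy=3,interpolation=cv2.INTER_CUBIC))
cv2.imwrite("pics/t8.png",cv2.resize(snapshot("top")[115:215,230:420],None,fx=4,fy=4,interpolation=cv2.INTER_CUBIC))
E
```

```text
0.13119581047112944 [ 3.8029 -7.5668 -0.9864] 0.03500966355326579 18.2417
```

View pics/w8c.png

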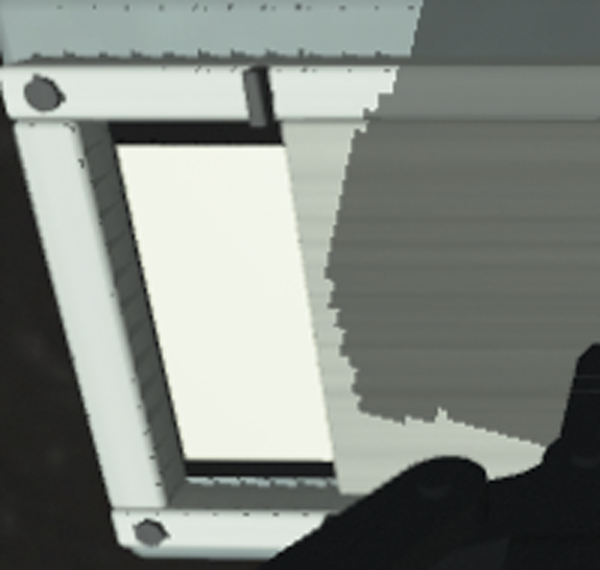

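View pics/t8.png

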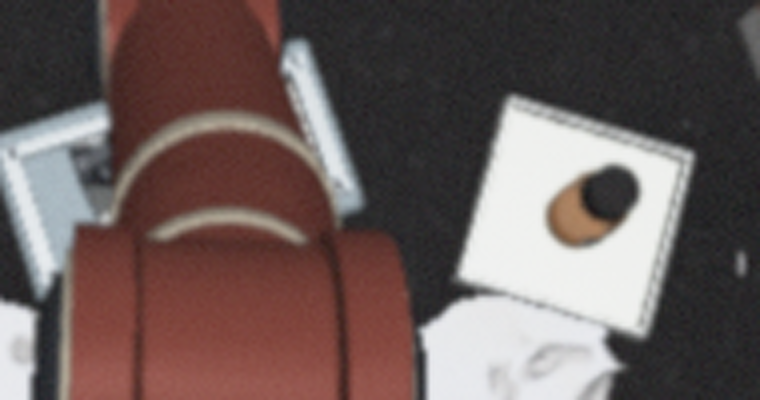

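```bash
python3 - <<'E'
from h import *
d=np.load("pics/w8.npz");W=cam("wrist",(d["p"],d["q"]))
wc=lambda L:[(20+(x+.5)/3-.5,130+(y+.5)/3-.5) for x,y in L]
def bf(P): r=P[:,:2]-BC; return np.c_[r@BX[:2],r@BY[:2]]
print("ridge",bf(plane(W,wc([(253,69),(260,104)]),.058)));print("edge",bf(plane(W,wc([(285,135),(310,300),(333,460)]),.049)))
print("holes",bf(plane(W,wc([(43,94),(151,532)]),.054)))
a=[];
for i in range(5): arm.pause(.1); a.append(arm.read_tool_pos())
print(np.ptp(a,axis=0),arm.read_dq(),arm.read_ft_force(),arm.read_time())
T=cam("top"); P=plane(T,[(230+611/4,115+195/4)],.1); print("bottle cap top",P)
E
```

```text
ridge [[-0.052  -0.0632]
 [-0.0459 -0.063 ]]
edge [[-0.0378 -0.0639]
 [-0.0044 -0.0641]
 [ 0.0327 -0.0647]]
holes [[-0.0468 -0.1034]
 [ 0.0474 -0.1036]]
[0. 0. 0.] [-0.0021 -0.      0.0003 -0.0007  0.0003  0.0006  0.0009] [ 2.9168 -8.2575 -0.5335] 18.8417
bottle cap top [[ 0.5281 -0.3404  0.1   ]]
```

```bash
python3 - <<'E'
from station import ticket
print(ticket.finish_job())
E
```

```text
the job is handed in; nothing more can be done
None
```

The amber bottle now stands upright and released in the spill tray. The gripper is holding the shutter half open, and the job was handed in at about 19 s of the 53 s allowed.

**Which bottle:** In the top view I took the black-capped amber bottle on the light box deck, at (251,160). I left the green look-alike at (200,168) and the amber bottles on the bench at (357,90) and (402,88). Enlarged crops confirmed the choice before I reached for it.

**Last checks:**
- **Bottle:** The side and top pictures showed it upright. Its cap centre lies within about 6 mm of the tray centre.
- **Shutter:** The tool had moved 35.0 mm along the box. In the wrist picture the plate's trailing edge lies about 1 mm from the ridge line.
- **Hold:** The wrist force was about 9 N and steady, with the tool standing still. I could not read the finger contact force itself.
- **Bystanders:** Both vials still appeared in place in the side view, judged by eye only.

**Disagreements:**
- **Arm lag:** The first 35 mm slide reached only 31.6 mm because the arm gives way under the spring. I commanded 3.6 mm more to correct it.
- **Shutter travel:** The plate edge measured from the pictures gives about 36.5 mm of travel, against 35.0 mm from the tool. Both are within the ±6 mm allowed.
- **Heights:** The cap top came out 4 mm below the stated height from two views. The tray corner heights varied from 4 to 15 mm against the stated 18 mm. I set the bottle down by feeling for contact rather than relying on these.

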